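# Put the analytical columns back in their boxes

## Task

Put away the three slim HPLC columns: lay each one flat in the channel of the open storage box that is made for its length, and let it go. Set them down gently, never drop them: a fall spoils the packing. The two fat preparative columns and the two standing sample vials are still in use: leave them where they are.

Things in the scene. Friction and masses are not known exactly. Their poses are not given: they have to be found in the camera images.
- column_long: the longest of three slim stainless-steel columns: 180 mm long, tube 10 mm diameter (bare for 72 mm either side of the middle), a hexagon nut 16 mm across flats near each end, white end plugs and label sleeve; about 168 g. Lies on its nuts' flats. Origin: middle of its axis, 8 mm above what it lies on; x along the column
- column_mid: the middle one of three slim stainless-steel columns: 130 mm long, tube 10 mm diameter (bare for 47 mm either side of the middle), a hexagon nut 16 mm across flats near each end, white end plugs and label sleeve; about 138 g. Lies on its nuts' flats. Origin: middle of its axis, 8 mm above what it lies on; x along the column
- column_short: the shortest of three slim stainless-steel columns: 80 mm long, tube 10 mm diameter (bare for 22 mm either side of the middle), a hexagon nut 16 mm across flats near each end, white end plugs and label sleeve; about 108 g. Lies on its nuts' flats. Origin: middle of its axis, 8 mm above what it lies on; x along the column
- box_long: white open box for the 180 mm column, 212 x 80 x 26 mm, fixed. Origin: centre of underside. Along its x, centred, a channel 196 mm long, 32 wide in a grey insert 23 high; channel floor 10 mm above the bench, so a column in it has its axis 18 mm up. The middle 52 mm is a finger recess, open right across and through both side walls, floor 4 mm above the bench
- box_mid: white open box for the 130 mm column, 162 x 80 x 26 mm, fixed. Origin: centre of underside. Along its x, centred, a channel 146 mm long, 32 wide in a grey insert 23 high; channel floor 10 mm above the bench, so a column in it has its axis 18 mm up. The middle 52 mm is a finger recess, open right across and through both side walls, floor 4 mm above the bench
- box_short: white open box for the 80 mm column, 112 x 80 x 26 mm, fixed. Origin: centre of underside. Along its x, centred, a channel 96 mm long, 32 wide in a grey insert 23 high; channel floor 10 mm above the bench, so a column in it has its axis 18 mm up. The middle 52 mm is a finger recess, open right across and through both side walls, floor 4 mm above the bench
- prep_a: fat preparative column lying on the bench, 140 mm long, tube 26 mm diameter, 34 mm end caps, 0.45 kg; stays where it is. Origin: middle of its axis, 17 mm above the bench; x along it
- prep_b: fat preparative column lying on the bench, 110 mm long, tube 26 mm diameter, 34 mm end caps, 0.45 kg; stays where it is. Origin: middle of its axis, 17 mm above the bench; x along it
- vial_a: amber glass vial with black cap standing among the columns, 15 mm diameter, 46 mm tall; stays where it is. Origin: centre of its underside; z up
- vial_b: amber glass vial with black cap standing among the columns, 15 mm diameter, 46 mm tall; stays where it is. Origin: centre of its underside; z up
Mind the look-alikes: they are no part of the job. Leave any black or yellow look-alike of the box_short alone.

How it is judged:
By the outcome, as a careful person would: the job done as asked, in the order asked, and still so for the second after the job is handed in, with the robot touching nothing.
It also fails if it takes over 88 s, if anything falls off the work surface, if the arm or the gripper's body presses on something with over 40 N, if the wrist force passes 120 N, or if a joint passes its speed limit or range.

## Robot

A 7-joint arm with a two-finger parallel gripper is mounted at the origin on the work surface. World frame = base frame: x ahead of the robot, y to its left, z up, the work surface at z = 0. Lengths are in mm, angles in degrees, forces in N, time in s.
With the tool pointing down it reaches from about 350 to 900 mm from the base axis. Payload 8.1 kg.
Tool frame: the origin (TCP) lies between the finger pads; the fingertips stand 17 mm ahead of it and the grasp point (between the pads) lies 2 mm behind it; z points along the fingers, y is the direction in which the jaws open and shut (so a half turn about z gives the same grasp; the last joint's range is limited). The gripper opens to 85 mm and grips with 20 to 120 N. Pads are 22 mm wide; open, the fingers measure 114 mm over their backs; the gripper's body (76 mm by 85 mm) begins 54 mm behind the grasp point. The pads swing forward as they close: fully open they stand 13 mm farther back than shut.
Start: joints at [69.122, 24.895, 1.432, 90.138, -0.665, 64.973, -4.303], TCP at [161.738, -603.723, 248.323] pointing down, gripper open.
Joint ranges: [-149.89, 149.89], [-25.12, 119.58], [-72.63, 75.52], [4.76, 147.25], [-75.54, 255.54], [6.69, 114.76], [-157.13, 157.13]. Speed limits (degrees/s): [127.2, 127.2, 172.46, 172.46, 180, 180, 180].

## Interface

Orientations are given as a 3x3 rotation matrix whose columns are the frame's x, y, z axes.
In Python, from station import manip gives the robot as it stands.
- The arm moves only by the tool servo_tool, never from a script. Its argument "moves" is a list of rows, each an object with "xyz": the shift along the tool's x, y, z in cm, a list of three; "dr": the turn, a rotation vector about the tool's x, y, z in units of 5 degrees (1.0 is 5 degrees), a list of three; "jaw": the opening, from -1 (shut) to 1 (fully open). A call has 1 to 12 rows; each row is the pose to reach, as a shift and turn from the pose commanded when the call began, along the tool's axes at that moment; what a row does not reach only later rows make up. A row lasts 1/10 s, in which the tool goes at most 50 mm and 8.59 degrees, less where a joint would pass 70% of its speed; a pose out of reach is approached as far as the arm can. A call with a gripper value outside its range is refused whole. The fingers move at their own pace and stop on an object; the grip force is fixed at half the most. Time passes only in rows, so rows that repeat a pose let the fingers close. It gives the time, the measured TCP pose, the force and the opening at its end, in the units of the state.
- manip.get_state(): the state, without advancing time (a new reading comes with each control period).
- manip.get_image(name): name is "scene" or "top"; returns the picture (384x512x3 uint8, red, green, blue); there is no depth.
- manip.calibration(name): a dict with "K" (3x3 intrinsics, pixels), "k1" (the pictures are not rectified: a ray, as slopes to the right and down, at radius r is drawn at 1 + k1 r^2 times it, then the intrinsics apply), "origin" and "rotation" of the camera in the world. Camera axes: x right, y up, looking along -z (the intrinsics and any distortion apply to the point x, -y, -z); pixel columns grow to the right and rows downward; lengths in mm; the calibration is good to about 2 mm. A picture is of the moment at which its call begins. calibration takes no time and is no camera call.
- manip.job_done(): hands the job in, once; it reports no verdict.
The state is a dict: "t": time; "joint_pos": joint angles; "joint_vel": joint speeds; "joint_torque": joint torques, N m; "tool_pos": TCP position; "orientation": TCP orientation; "ft_force": force on the tool from outside, world axes, zero at the start; "torque": the same for the moment, N m; "width": finger opening in mm.
Only numpy, scipy, OpenCV 4.12 (cv2) and the standard library are available. Lean on these libraries where they do the work, as an engineer would, in place of code of your own. Each camera call takes 0.05 s, during which the arm holds its last target.

## Working session

There is one attempt and no reset: what is moved stays moved. The work goes in short steps, Python scripts to look and compute and a tool call to move; the robot and the scene stay as the last step left them, time stands still between calls to the robot, and variables do not carry over. Pictures are saved under pics/ and viewed, and the job is handed in when it is done.

Besides the shell and the picture viewer there is one more tool, called after "Call:" by a JSON object that holds its "api" and its "payload". servo_tool: Moves the arm, as the interface text tells. Its arguments: {"type":"object","properties":{"moves":{"type":"array"}},"required":["moves"]}

```bash
mkdir -p pics; ls
python3 - <<'E'
from station import manip
import cv2
for n in("top","scene"):
    im=manip.get_image(n); cv2.imwrite(f"pics/{n}0.png",im[:,:,::-1]); print(n,manip.calibration(n))
s=manip.get_state(); print(s)
E
```

```text
pics
top {'K': array([[440.22608042,   0.        , 257.66796108],
       [  0.        , 440.22608042, 184.54825128],
       [  0.        ,   0.        ,   1.        ]]), 'k1': -0.027334092049300956, 'origin': array([ 348.50219548,   86.12098226, 1440.1853767 ]), 'rotation': array([[-0.01403527,  0.99320491, -0.11552931],
       [-0.99966106, -0.01647158, -0.02016058],
       [-0.02192654,  0.1152072 ,  0.99309946]])}
scene {'K': array([[439.94519288,   0.        , 253.49967101],
       [  0.        , 439.94519288, 183.07698414],
       [  0.        ,   0.        ,   1.        ]]), 'k1': 0.029160271456169482, 'origin': array([ 906.581073  , -678.97626   ,  824.24320972]), 'rotation': array([[ 0.89922867, -0.2828082 ,  0.33377735],
       [ 0.43735566,  0.59925183, -0.67053507],
       [-0.01038387,  0.74894377,  0.66255219]])}
{'t': 0.1, 'joint_pos': array([69.12041956, 24.93266163,  1.4289329 , 90.1840798 , -0.66510711,
       64.97530327, -4.3017563 ]), 'joint_vel': array([-0.00676524, -0.20701655, -0.14666755, -0.0354172 ,  0.0902505 ,
        0.00766796, -0.01166702]), 'joint_torque': array([ 4.22892161e-03, -6.71755099e+01,  1.02808367e+00, -3.16902494e+01,
        1.56708184e-02,  7.32681714e-03,  1.11556637e-04]), 'tool_pos': array([ 161.62946492, -603.279162  ,  247.60056217]), 'orientation': array([[ 9.65926806e-01,  2.58814937e-01, -4.84191441e-04],
       [ 2.58815366e-01, -9.65925827e-01,  1.37918227e-03],
       [-1.10740045e-04, -1.45750531e-03, -9.99998932e-01]]), 'ft_force': array([ 0.17302805, -0.25252758, -0.42912003]), 'torque': array([-0.06567935,  0.01727918, -0.04496522]), 'width': 85.48244658110178}
```

View pics/top0.png

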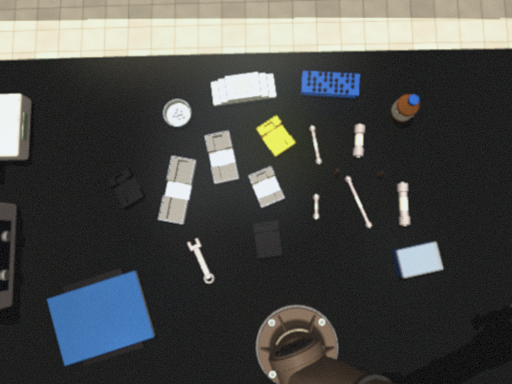

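View pics/scene0.png

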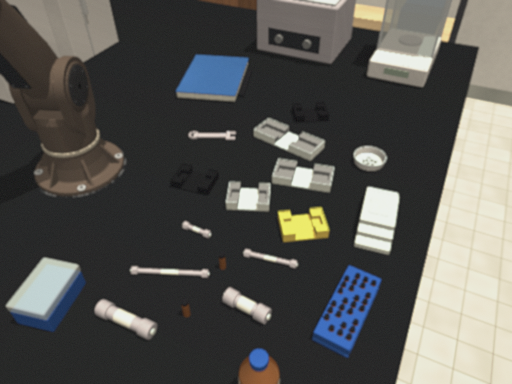

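```bash
cat > h.py <<'E'
import numpy as np,cv2
from station import manip
C={n:manip.calibration(n) for n in("top","scene")}
def proj(n,P):
    c=C[n];p=(np.atleast_2d(P)-c["origin"])@c["rotation"]
    s=np.c_[p[:,0]/-p[:,2],-p[:,1]/-p[:,2]]
    s=s*(1+c["k1"]*(s**2).sum(1,keepdims=True))
    return s*[c["K"][0,0],c["K"][1,1]]+[c["K"][0,2],c["K"][1,2]]
def cast(n,uv,z):
    c=C[n];K=c["K"];uv=np.atleast_2d(np.asarray(uv,float))
    d=(uv-[K[0,2],K[1,2]])/[K[0,0],K[1,1]];s=d.copy()
    for _ in range(8): s=d/(1+c["k1"]*(s**2).sum(1,keepdims=True))
    r=np.c_[s[:,0],-s[:,1],-np.ones(len(s))]@c["rotation"].T
    return c["origin"]+r*((z-c["origin"][2])/r[:,2])[:,None]
def crop(src,x0,y0,x1,y1,f,out):
    im=cv2.imread(src)[y0:y1,x0:x1]; cv2.imwrite(out,cv2.resize(im,None,fx=f,fy=f,interpolation=cv2.INTER_CUBIC))
E
python3 - <<'E'
from h import *
crop("pics/top0.png",290,110,420,240,4.5,"pics/tc.png")
crop("pics/top0.png",110,110,300,260,4,"pics/tb.png")
crop("pics/scene0.png",90,210,310,345,3.6,"pics/sc.png")
crop("pics/scene0.png",165,95,345,250,3.8,"pics/sb.png")
for n in C:
    c=C[n]
    im=cv2.imread(f"pics/{n}0.png"); g=cv2.cvtColor(im,cv2.COLOR_BGR2GRAY)
    m=(g>85).astype(np.uint8)
    k,l,st,ce=cv2.connectedComponentsWithStats(m)
    for i in range(1,k):
        if 15<st[i,4]<2500:
            p=np.argwhere(l==i)[:,::-1].astype(np.float32)
            r=cv2.minAreaRect(p); w=cast(n,[ce[i]],8)[0]
            print(n,i,st[i,4],np.round(ce[i],1),"rect",np.round(r[1],1),round(r[2]),"w",np.round(w))
E
```

```text
top 2 1816 [242.8  87.6] rect [29.4 65.1] 82 w [845. 161.   8.]
top 3 893 [329.5  82.9] rect [57.2 22. ] 3 w [ 855. -131.    8.]
top 4 1817 [ 13.4 125.6] rect [66. 30.] 90 w [731. 943.   8.]
top 5 312 [403.7 105.8] rect [19.3 29.6] 33 w [ 771. -375.    8.]
top 6 667 [176.7 112.3] rect [28.2 28.6] 63 w [764. 384.   8.]
top 12 934 [275.1 135.4] rect [35.5 27.2] 56 w [678.  55.   8.]
top 13 333 [358.6 139.9] rect [10.3 34.1] 3 w [ 658. -220.    8.]
top 14 197 [315.1 144.4] rect [39.8  6.3] 79 w [645. -77.   8.]
top 15 1347 [221.3 156.5] rect [51.1 26.8] 78 w [610. 234.   8.]
top 16 1785 [177.1 189.5] rect [27.8 67.2] 12 w [503. 381.   8.]
top 17 961 [265.9 186.4] rect [36.7 26.9] 67 w [509.  88.   8.]
top 18 256 [358.2 201.5] rect [56.9  5.9] 65 w [ 454. -211.    8.]
top 19 442 [403.4 203.6] rect [45.1 11.1] 87 w [ 445. -357.    8.]
top 20 138 [315.9 206.1] rect [26.  6.] 90 w [441. -73.   8.]
top 21 39 [  4.2 236. ] rect [8. 4.] 90 w [358. 956.   8.]
top 22 393 [200.9 260.3] rect [47.3 13. ] 67 w [272. 302.   8.]
top 23 1270 [419.3 259.3] rect [30. 43.] 77 w [ 266. -399.    8.]
top 24 
[... 865 characters left out ...]
.] 90 w [-89. -74.   8.]
scene 20 1179 [247.9 196.7] rect [44.9 29.1] 2 w [506.  91.   8.]
scene 21 2333 [377.4 219.8] rect [37.9 63.9] 12 w [842. 155.   8.]
scene 25 1400 [303.3 224.7] rect [32.2 50.2] 84 w [678.  58.   8.]
scene 26 206 [196.3 228.9] rect [31.4  8. ] 21 w [442. -70.   8.]
scene 27 375 [270.1 257.7] rect [56.5  8.8] 13 w [646. -74.   8.]
scene 29 522 [169.5 271.2] rect [80.2  9.1] 2 w [ 455. -208.    8.]
scene 30 1834 [347.7 309.4] rect [40.2 76.9] 27 w [ 850. -129.    8.]
scene 32 804 [246.6 304.6] rect [52.9 17.2] 29 w [ 653. -211.    8.]
scene 33 1060 [125.4 318.3] rect [65.8 18.5] 25 w [ 440. -348.    8.]
scene 36 858 [260.3 369.8] rect [34. 38.] 90 w [ 739. -325.    8.]
```

View pics/tc.png

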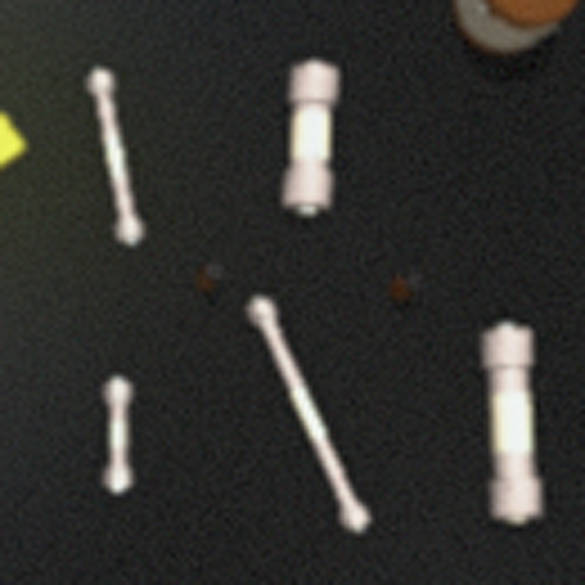

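View pics/tb.png

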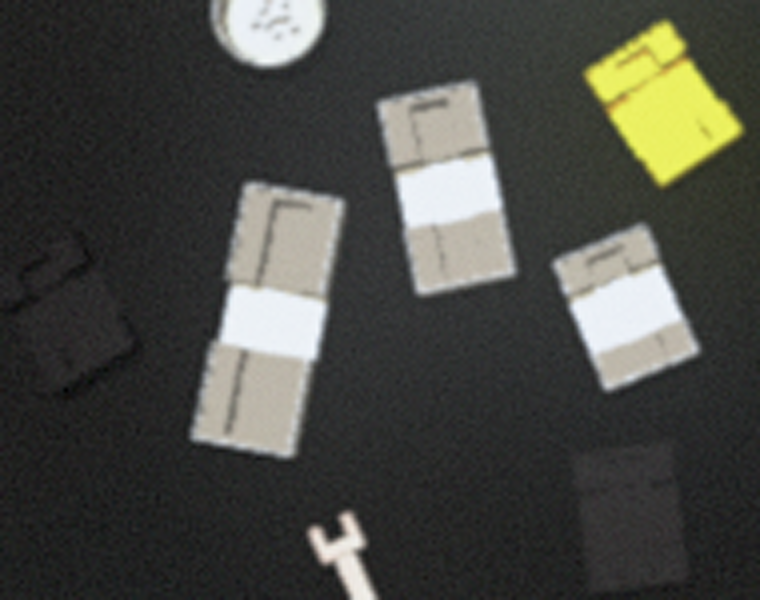

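View pics/sb.png

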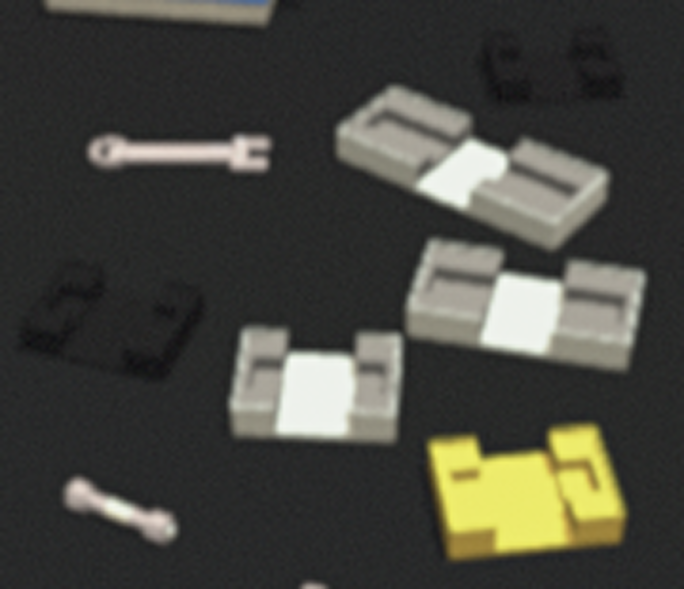

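View pics/sc.png

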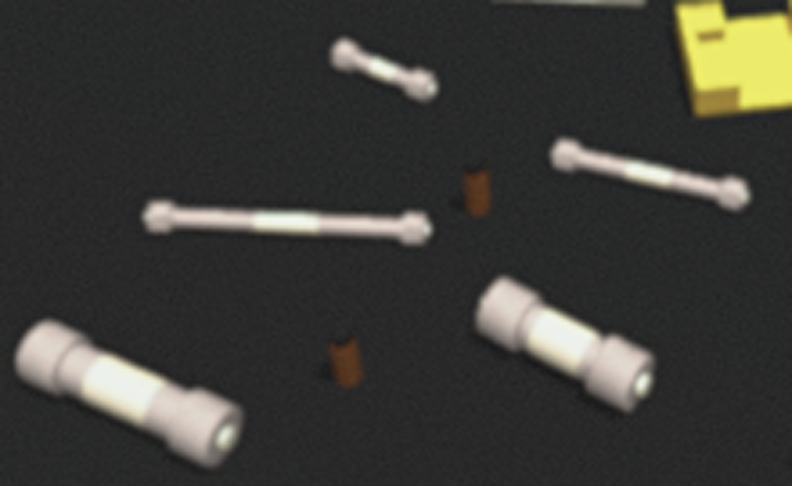

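```bash
cat > meas.py <<'E'
from h import *
def masks(n,f,th=85):
    g=cv2.cvtColor(cv2.imread(f),cv2.COLOR_BGR2GRAY)
    return cv2.connectedComponentsWithStats((g>th).astype(np.uint8))
def comp(n,f,w,z,th=85):
    k,l,st,ce=masks(n,f,th); q=proj(n,[[*w,z]])[0]
    i=min((j for j in range(1,k) if 60<st[j,4]<2500),key=lambda j:np.hypot(*(ce[j]-q)))
    return np.argwhere(l==i)[:,::-1].astype(float)
def col(n,f,w,z):
    p=comp(n,f,w,z); W=cast(n,p,z)[:,:2]
    c,s,a=cv2.minAreaRect(W.astype(np.float32))
    m=W.mean(0);d=np.linalg.svd(W-m,full_matrices=False)[2][0]; d*=np.sign(d[0])
    t=(W-m)@d; mid=m+d*(t.max()+t.min())/2
    return mid,np.degrees(np.arctan2(d[1],d[0])),t.max()-t.min()
def box(n,f,w,L):
    p=comp(n,f,w,15)
    # pixel corners so that extents are true
    A=cast(n,p,26)[:,:2];B=cast(n,p,0)[:,:2]
    c,s,a=cv2.minAreaRect(A.astype(np.float32))
    pts=cv2.boxPoints((c,s,a)); e=pts[1]-pts[0]; e2=pts[2]-pts[1]
    d=e if np.hypot(*e)>np.hypot(*e2) else e2
    d=d/np.hypot(*d); d*=np.sign(d[0]); v=np.array([-d[1],d[0]])
    o=C[n]["origin"][:2]; r=[]
    for ax in(d,v):
        ta,tb,to=A@ax,B@ax,o@ax
        lo=tb.min() if to<ta.min() else ta.min()
        hi=tb.max() if to>ta.max() else ta.max()
        r.append(((lo+hi)/2,hi-lo))
    return d*r[0][0]+v*r[1][0],np.degrees(np.arctan2(d[1],d[0])),r[0][1],r[1][1]
E
python3 - <<'E'
from meas import *
for nm,w in dict(long=(454,-210),mid=(645,-75),short=(441,-72)).items():
    for n in C: m,a,L=col(n,f"pics/{n}0.png",w,8); print("col",nm,n,m.round(1),round(a,1),round(L))
for nm,w,L in (("long",(503,382),212),("mid",(609,236),162),("short",(508,89),112)):
    for n in C: m,a,l,b=box(n,f"pics/{n}0.png",w,L); print("box",nm,n,m.round(1),round(a,1),round(l),round(b))
# vials: reddish
for n in C:
    im=cv2.imread(f"pics/{n}0.png").astype(int); r=im[:,:,2]-im[:,:,0]
    k,l,st,ce=cv2.connectedComponentsWithStats((r>30).astype(np.uint8))
    for i in range(1,k):
        if 4<st[i,4]<100: print("v",n,ce[i].round(1),st[i,4],cast(n,[ce[i]],20)[0].round())
E
```

```text
col long top [ 454.2 -210.6] 22.2 184
col long scene [ 453.5 -208.5] 22.0 186
col mid top [645.6 -76.6] 9.2 133
col mid scene [645.9 -74. ] 9.0 134
col short top [441.9 -73. ] -1.3 85
col short scene [440.6 -70.1] -2.5 89
box long top [502.6 378.9] -11.1 218 86
box long scene [501.4 381.7] -11.5 220 89
box mid top [609.7 233.4] 11.4 166 87
box mid scene [607.6 235.6] 11.3 168 88
box short top [508.   88.8] 21.6 117 87
box short scene [507.   90.3] 22.4 117 87
v top [1.2 7.3] 6 [1154. 1006.   20.]
v top [174.6  25.5] 17 [1066.  391.   20.]
v top [198.6  25.4] 17 [1064.  309.   20.]
v top [184.   25.4] 8 [1066.  359.   20.]
v top [163.5  26. ] 10 [1066.  430.   20.]
v top [268.7  34.5] 22 [1025.   70.   20.]
v top [388.  33.] 5 [1022. -333.   20.]
v top [138.1  34.6] 7 [1037.  517.   20.]
v top [134.2  39. ] 12 [1022.  530.   20.]
v top [174.4  45.9] 31 [993. 391.  20.]
v top [207.9  48.5] 86 [980. 277.  20.]
v top [375.8  43.4] 5 [ 986. -290.   20.]
v top [245.3  46. ] 6 [986. 150.  20.]
v top [269.3  45.5] 6 [986.  69.  20.]
v top [159.8  48.1] 12 [986. 441.  20.]
v top [211.8  52.4]
[... 1174 characters left out ...]
cene [433.1 231.9] 17 [974. 160.  20.]
v scene [462.7 227.4] 7 [1036.  206.   20.]
v scene [495.5 237. ] 8 [1109.  207.   20.]
v scene [452.5 242.2] 6 [1020.  146.   20.]
v scene [459.5 244.7] 6 [1036.  145.   20.]
v scene [222.3 263.2] 67 [ 558. -144.   20.]
v scene [454.5 286.4] 14 [1040.   18.   20.]
v scene [509.1 291.8] 45 [1145.   53.   20.]
v scene [416.5 299.5] 6 [973. -51.  20.]
v scene [486.3 297.8] 6 [1103.   17.   20.]
v scene [185.9 310.5] 75 [ 549. -284.   20.]
v scene [242.8 307.6] 27 [ 653. -227.   20.]
v scene [413.1 316.2] 29 [975. -94.  20.]
v scene [121.5 309.7] 6 [ 427. -340.   20.]
v scene [120.6 321.6] 31 [ 443. -363.   20.]
v scene [443.7 364.7] 15 [1044. -173.   20.]
```

```bash
cat > go.py <<'E'
# python3 go.py x y z yaw : tool-frame shift (cm) and turn (5deg units) to reach pointing-down pose
from h import *
import sys
from scipy.spatial.transform import Rotation as R
def to(x,y,z,yaw):
    s=manip.get_state();O=s["orientation"];p=s["tool_pos"];a=np.radians(yaw)
    T=np.array([[np.cos(a),np.sin(a),0],[np.sin(a),-np.cos(a),0],[0,0,-1]])
    d=O.T@(np.array([x,y,z])-p)/10; r=np.degrees(R.from_matrix(O.T@T).as_rotvec())/5
    return d.round(2),r.round(2)
if __name__=="__main__":
    s=manip.get_state();print("t",s["t"],"p",s["tool_pos"].round(1),"F",s["ft_force"].round(1),"w",round(s["width"],1))
    v=list(map(float,sys.argv[1:]))
    for i in range(0,len(v),4): print(v[i:i+4],*to(*v[i:i+4]))
E
python3 go.py 454 -209.5 150 22 454 -209.5 60 22
```

```text
t 0.1 p [ 161.6 -603.3  247.6] F [ 0.2 -0.3 -0.4] w 85.5
[454.0, -209.5, 150.0, 22.0] [ 38.43 -30.45   9.8 ] [-0.02  0.   -1.4 ]
[454.0, -209.5, 60.0, 22.0] [ 38.43 -30.44  18.8 ] [-0.02  0.   -1.4 ]
```

Call:
{"api": "servo_tool", "payload": {"moves": [{"xyz": [1.5,-1.2,0],"dr": [0,0,0],"jaw": 0.2},{"xyz": [5,-4,1],"dr": [0,0,-0.3],"jaw": 0.2},{"xyz": [9,-7,2],"dr": [0,0,-0.6],"jaw": 0.2},{"xyz": [12.6,-10,3],"dr": [0,0,-0.8],"jaw": 0.2},{"xyz": [16.4,-13,4],"dr": [0,0,-1],"jaw": 0.2},{"xyz": [20.2,-16,5],"dr": [0,0,-1.2],"jaw": 0.2},{"xyz": [24,-19,6],"dr": [0,0,-1.4],"jaw": 0.2},{"xyz": [27.8,-22,7],"dr": [0,0,-1.4],"jaw": 0.2},{"xyz": [31.6,-25,8],"dr": [0,0,-1.4],"jaw": 0.2},{"xyz": [35,-28,9],"dr": [0,0,-1.4],"jaw": 0.2},{"xyz": [37.5,-29.7,9.8],"dr": [0,0,-1.4],"jaw": 0.2},{"xyz": [38.4,-30.4,9.8],"dr": [0,0,-1.4],"jaw": 0.2}]}}

```text
t: 1.3
tool_pos: [455.4, -207.1, 149.3]
orientation: [[0.925, 0.379, -0.001], [0.379, -0.925, 0.002], [-0.0, -0.002, -1.0]]
ft_force: [0.2, 0.1, 0.4]
width: 51.6
```

```bash
python3 go.py 454 -209.5 60 22 454 -209.5 19 22; python3 -c "
from station import manip;print(manip.get_state()['orientation'].round(3))"
```

```text
t 1.3 p [ 455.4 -207.1  149.3] F [0.2 0.1 0.4] w 51.6
[454.0, -209.5, 60.0, 22.0] [-0.22  0.19  8.93] [-0.02  0.    0.06]
[454.0, -209.5, 19.0, 22.0] [-0.22  0.2  13.03] [-0.02  0.    0.06]
[[ 0.925  0.379 -0.001]
 [ 0.379 -0.925  0.002]
 [-0.    -0.002 -1.   ]]
```

Call:
{"api": "servo_tool", "payload": {"moves": [{"xyz": [0,0,1],"dr": [0,0,0],"jaw": 0.2},{"xyz": [0,0,4],"dr": [0,0,0],"jaw": 0.2},{"xyz": [0,0,7],"dr": [0,0,0],"jaw": 0.2},{"xyz": [0,0,8.5],"dr": [0,0,0],"jaw": 0.2},{"xyz": [0,0,9],"dr": [0,0,0],"jaw": 0.2},{"xyz": [0,0,9],"dr": [0,0,0],"jaw": 0.2}]}}

```text
t: 1.9
tool_pos: [452.8, -211.9, 59.7]
orientation: [[0.928, 0.373, -0.002], [0.373, -0.928, -0.0], [-0.002, -0.001, -1.0]]
ft_force: [-1.2, 0.3, 0.9]
width: 51.1
```

```bash
python3 go.py 454 -209.5 60 22 454 -209.5 19 22
python3 - <<'E'
from h import *
for n in("top","scene"):
    im=manip.get_image(n); cv2.imwrite(f"pics/{n}1.png",im[:,:,::-1])
crop("pics/scene1.png",90,170,290,320,4,"pics/s1.png")
E
```

```text
t 1.9 p [ 452.8 -211.9   59.7] F [-1.2  0.3  0.9] w 51.1
[454.0, -209.5, 60.0, 22.0] [ 0.2  -0.18 -0.03] [-0.01  0.02 -0.02]
[454.0, -209.5, 19.0, 22.0] [ 0.21 -0.18  4.07] [-0.01  0.02 -0.02]
```

View pics/s1.png

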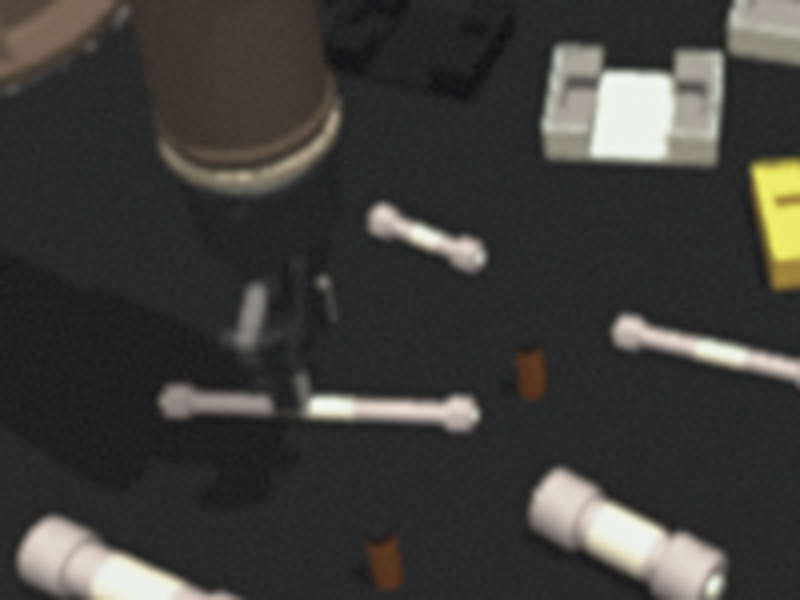

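The scene view shows the gripper straddling the long column near its middle (crop 295,400), with the vials and the other columns clear. Next is to descend and grip.

Call:
{"api": "servo_tool", "payload": {"moves": [{"xyz": [0.1,-0.1,1.5],"dr": [0,0,0],"jaw": 0.2},{"xyz": [0.1,-0.1,2.8],"dr": [0,0,0],"jaw": 0.2},{"xyz": [0.1,-0.1,3.6],"dr": [0,0,0],"jaw": 0.2},{"xyz": [0.1,-0.1,3.95],"dr": [0,0,0],"jaw": 0.2},{"xyz": [0.1,-0.1,3.95],"dr": [0,0,0],"jaw": 0.2},{"xyz": [0.1,-0.1,3.95],"dr": [0,0,0],"jaw": -0.3},{"xyz": [0.1,-0.1,3.95],"dr": [0,0,0],"jaw": -0.6},{"xyz": [0.1,-0.1,3.95],"dr": [0,0,0],"jaw": -1},{"xyz": [0.1,-0.1,3.95],"dr": [0,0,0],"jaw": -1},{"xyz": [0.1,-0.1,3.95],"dr": [0,0,0],"jaw": -1},{"xyz": [0.1,-0.1,3.95],"dr": [0,0,0],"jaw": -1}]}}

```text
t: 3.1
tool_pos: [454.8, -209.5, 21.3]
orientation: [[0.927, 0.375, 0.001], [0.375, -0.927, -0.0], [0.001, 0.001, -1.0]]
ft_force: [-1.1, 0.4, 5.9]
width: 6.3
```

Run:
```python
from h import *
for n in("top","scene"):
    im=manip.get_image(n); cv2.imwrite(f"pics/{n}2.png",im[:,:,::-1])
crop("pics/scene2.png",110,230,230,300,6,"pics/s2.png")
s=manip.get_state();print(s["width"],s["tool_pos"],s["ft_force"])
```

```text
6.546570042817154 [ 454.82309826 -209.5210943    21.34121811] [-0.21772197  0.73816213  5.2709896 ]
```

View pics/s2.png

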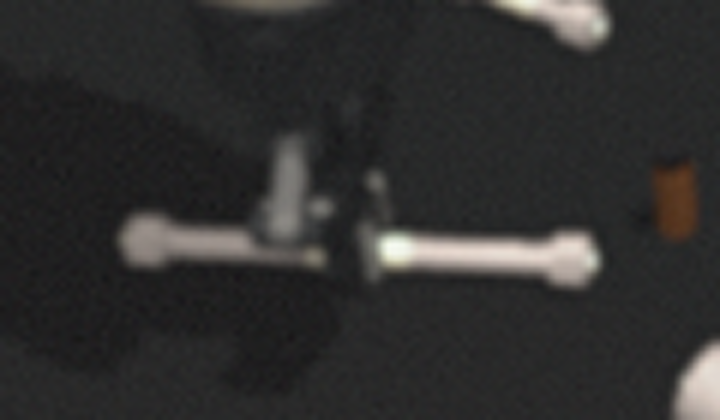

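Call:
{"api": "servo_tool", "payload": {"moves": [{"xyz": [0,0,0],"dr": [0,0,0],"jaw": -0.5},{"xyz": [0,0,0],"dr": [0,0,0],"jaw": -0.5},{"xyz": [0,0,0],"dr": [0,0,0],"jaw": -0.5},{"xyz": [0,0,0],"dr": [0,0,0],"jaw": -0.5}]}}

```text
t: 3.6
tool_pos: [454.5, -209.4, 20.7]
orientation: [[0.927, 0.375, -0.0], [0.375, -0.927, 0.0], [-0.0, -0.0, -1.0]]
ft_force: [0.1, -1.5, 0.8]
width: 21.2
```

Call:
{"api": "servo_tool", "payload": {"moves": [{"xyz": [0,0,0.1],"dr": [0,0,0],"jaw": -0.5},{"xyz": [0,0,0.2],"dr": [0,0,0],"jaw": -0.5},{"xyz": [0,0,0.2],"dr": [0,0,0],"jaw": -0.5}]}}

```text
t: 3.9
tool_pos: [454.5, -209.4, 18.6]
orientation: [[0.927, 0.375, -0.0], [0.375, -0.927, 0.0], [-0.0, -0.0, -1.0]]
ft_force: [-0.5, 0.1, -0.6]
width: 21.4
```

Call:
{"api": "servo_tool", "payload": {"moves": [{"xyz": [0,0,0],"dr": [0,0,0],"jaw": -0.7},{"xyz": [0,0,0],"dr": [0,0,0],"jaw": -0.8},{"xyz": [0,0,0],"dr": [0,0,0],"jaw": -1},{"xyz": [0,0,0],"dr": [0,0,0],"jaw": -1},{"xyz": [0,0,0],"dr": [0,0,0],"jaw": -1}]}}

```text
t: 4.4
tool_pos: [454.5, -209.4, 18.9]
orientation: [[0.927, 0.374, 0.0], [0.374, -0.927, -0.0], [0.0, 0.0, -1.0]]
ft_force: [-0.1, -0.3, 3.9]
width: 7.2
```

Call:
{"api": "servo_tool", "payload": {"moves": [{"xyz": [0,0,-0.1],"dr": [0,0,0],"jaw": -1},{"xyz": [0,0,-0.2],"dr": [0,0,0],"jaw": -1},{"xyz": [0,0,-0.3],"dr": [0,0,0],"jaw": -1},{"xyz": [0,0,-0.4],"dr": [0,0,0],"jaw": -1},{"xyz": [0,0,-0.4],"dr": [0,0,0],"jaw": -1}]}}

```text
t: 4.9
tool_pos: [454.6, -209.4, 22.9]
orientation: [[0.927, 0.375, 0.0], [0.375, -0.927, -0.0], [0.0, 0.0, -1.0]]
ft_force: [-0.3, -1.0, -1.2]
width: 7.3
```

Run:
```python
from h import *
for n in("top","scene"):
    im=manip.get_image(n); cv2.imwrite(f"pics/{n}3.png",im[:,:,::-1])
crop("pics/scene3.png",110,230,230,300,6,"pics/s3.png")
s=manip.get_state();print(s["width"],s["tool_pos"],s["ft_force"])
```

```text
7.109143269901136 [ 454.56380078 -209.45971892   22.81059765] [ 0.66883078 -0.67943341 -1.04056838]
```

View pics/s3.png

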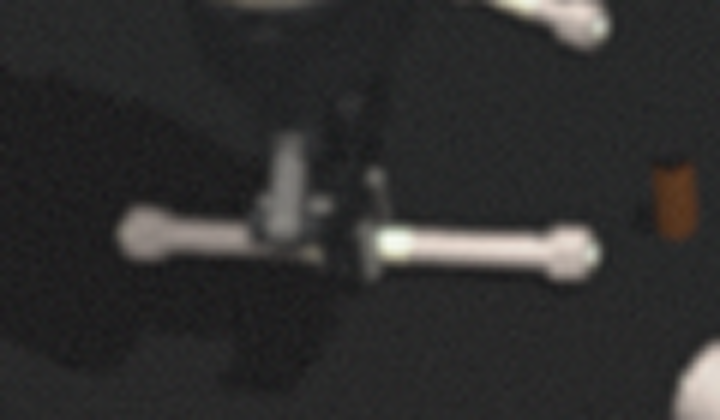

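Call:
{"api": "servo_tool", "payload": {"moves": [{"xyz": [0,0,-0.5],"dr": [0,0,0],"jaw": -1},{"xyz": [0,0,-1.5],"dr": [0,0,0],"jaw": -1},{"xyz": [0,0,-3],"dr": [0,0,0],"jaw": -1},{"xyz": [0,0,-5],"dr": [0,0,0],"jaw": -1},{"xyz": [0,0,-7],"dr": [0,0,0],"jaw": -1},{"xyz": [0,0,-8.5],"dr": [0,0,0],"jaw": -1},{"xyz": [0,0,-9.5],"dr": [0,0,0],"jaw": -1},{"xyz": [0,0,-10],"dr": [0,0,0],"jaw": -1},{"xyz": [0,0,-10],"dr": [0,0,0],"jaw": -1}]}}

```text
t: 5.9
tool_pos: [454.8, -209.5, 123.4]
orientation: [[0.927, 0.375, 0.001], [0.375, -0.927, -0.0], [0.001, 0.001, -1.0]]
ft_force: [-0.4, 0.7, -2.0]
width: 7.2
```

```bash
python3 go.py 502 380.3 120 -11.3
python3 - <<'E'
from h import *
for n in("top","scene"):
    im=manip.get_image(n); cv2.imwrite(f"pics/{n}4.png",im[:,:,::-1])
crop("pics/scene4.png",80,150,240,290,4,"pics/s4.png")
E
```

```text
t 5.9 p [ 454.8 -209.5  123.4] F [-0.4  0.7 -2. ] w 7.2
[502.0, 380.3, 120.0, -11.3] [ 26.47 -52.92   0.32] [ 0.01 -0.01  6.66]
```

View pics/s4.png

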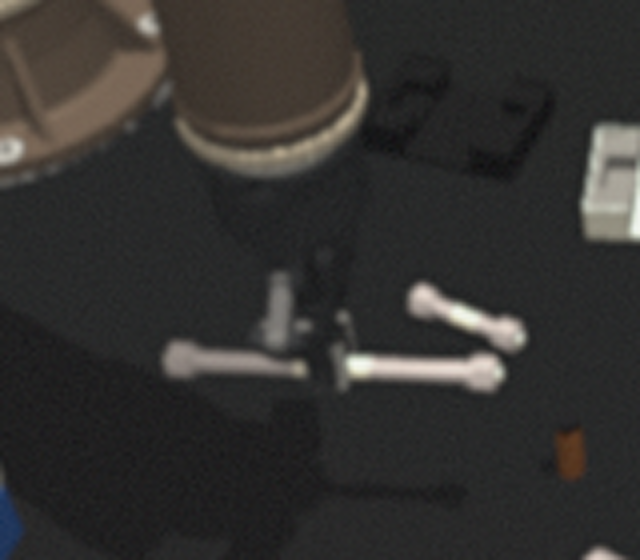

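Call:
{"api": "servo_tool", "payload": {"moves": [{"xyz": [0.5,-1,0],"dr": [0,0,0],"jaw": -1},{"xyz": [1.5,-3,0],"dr": [0,0,0.3],"jaw": -1},{"xyz": [3,-6,0],"dr": [0,0,0.7],"jaw": -1},{"xyz": [4.5,-9,0],"dr": [0,0,1.1],"jaw": -1},{"xyz": [6,-12,0],"dr": [0,0,1.5],"jaw": -1},{"xyz": [7.5,-15,0],"dr": [0,0,1.9],"jaw": -1},{"xyz": [9,-18,0],"dr": [0,0,2.3],"jaw": -1},{"xyz": [10.5,-21,0],"dr": [0,0,2.7],"jaw": -1},{"xyz": [12,-24,0],"dr": [0,0,3.1],"jaw": -1},{"xyz": [13.2,-26.4,0],"dr": [0,0,3.5],"jaw": -1},{"xyz": [14,-28,0],"dr": [0,0,3.8],"jaw": -1},{"xyz": [14.3,-28.6,0],"dr": [0,0,3.8],"jaw": -1}]}}

```text
t: 7.2
tool_pos: [479.3, 112.4, 122.3]
orientation: [[0.998, 0.056, -0.001], [0.056, -0.998, 0.001], [-0.001, -0.001, -1.0]]
ft_force: [0.1, -0.8, -2.2]
width: 7.3
```

```bash
python3 go.py 502 380.3 120 -11.3
```

```text
t 7.2 p [479.3 112.4 122.3] F [ 0.1 -0.8 -2.2] w 7.3
[502.0, 380.3, 120.0, -11.3] [  3.76 -26.63   0.25] [-0.01  0.01  2.9 ]
```

Call:
{"api": "servo_tool", "payload": {"moves": [{"xyz": [0.2,-1,0],"dr": [0,0,0.1],"jaw": -1},{"xyz": [0.4,-3,0],"dr": [0,0,0.3],"jaw": -1},{"xyz": [0.8,-6,0],"dr": [0,0,0.7],"jaw": -1},{"xyz": [1.3,-9,0],"dr": [0,0,1.1],"jaw": -1},{"xyz": [1.7,-12,0],"dr": [0,0,1.5],"jaw": -1},{"xyz": [2.1,-15,0],"dr": [0,0,1.9],"jaw": -1},{"xyz": [2.5,-18,0],"dr": [0,0,2.2],"jaw": -1},{"xyz": [3,-21,0],"dr": [0,0,2.5],"jaw": -1},{"xyz": [3.4,-24,0],"dr": [0,0,2.8],"jaw": -1},{"xyz": [3.7,-26,0.1],"dr": [0,0,2.9],"jaw": -1},{"xyz": [3.8,-26.6,0.2],"dr": [0,0,2.9],"jaw": -1},{"xyz": [3.8,-26.6,0.2],"dr": [0,0,2.9],"jaw": -1}]}}

```text
t: 8.4
tool_pos: [503.9, 376.8, 120.1]
orientation: [[0.98, -0.199, -0.001], [-0.199, -0.98, -0.001], [-0.001, 0.001, -1.0]]
ft_force: [0.2, -0.7, -1.4]
width: 7.1
```

Call:
{"api": "servo_tool", "payload": {"moves": [{"xyz": [0,0,0.5],"dr": [0,0,0],"jaw": -1},{"xyz": [0,0,2],"dr": [0,0,0],"jaw": -1},{"xyz": [0,0,4],"dr": [0,0,0],"jaw": -1},{"xyz": [0,0,5],"dr": [0,0,0],"jaw": -1},{"xyz": [0,0,5],"dr": [0,0,0],"jaw": -1}]}}

```text
t: 8.9
tool_pos: [503.2, 375.1, 68.5]
orientation: [[0.98, -0.2, -0.003], [-0.2, -0.98, -0.003], [-0.002, 0.003, -1.0]]
ft_force: [-0.9, -0.1, -1.3]
width: 7.4
```

```bash
python3 go.py 502 380.3 29 -11.3;  python3 - <<'E'
from h import *
for n in("top","scene"):
    im=manip.get_image(n); cv2.imwrite(f"pics/{n}5.png",im[:,:,::-1])
crop("pics/scene5.png",230,80,350,170,6,"pics/s5.png")
crop("pics/top5.png",140,130,220,240,5,"pics/t5.png")
E
```

```text
t 8.9 p [503.2 375.1  68.5] F [-0.9 -0.1 -1.3] w 7.4
[502.0, 380.3, 29.0, -11.3] [-0.21 -0.5   3.95] [ 0.04  0.03 -0.05]
```

View pics/s5.png

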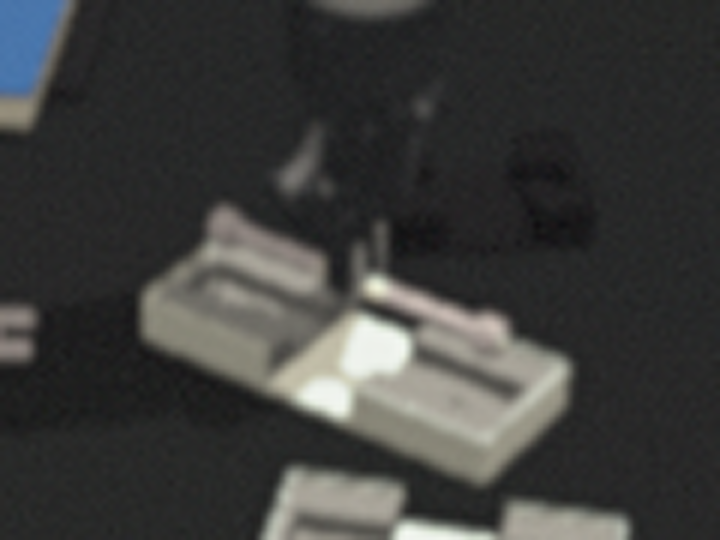

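View pics/t5.png

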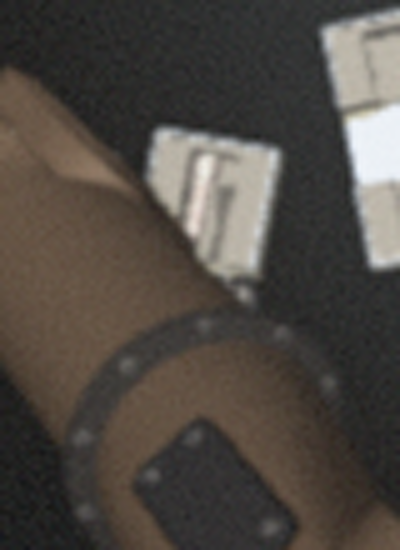

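The column hangs over its box, parallel to the channel and level. I'll correct by 5 mm in y and lower it.

Call:
{"api": "servo_tool", "payload": {"moves": [{"xyz": [-0.2,-0.5,0.5],"dr": [0,0,0],"jaw": -1},{"xyz": [-0.2,-0.5,1.5],"dr": [0,0,0],"jaw": -1},{"xyz": [-0.2,-0.5,2.5],"dr": [0,0,0],"jaw": -1},{"xyz": [-0.2,-0.5,3],"dr": [0,0,0],"jaw": -1},{"xyz": [-0.2,-0.5,3.2],"dr": [0,0,0],"jaw": -1},{"xyz": [-0.2,-0.5,3.2],"dr": [0,0,0],"jaw": -1},{"xyz": [-0.2,-0.5,3.2],"dr": [0,0,0],"jaw": -1}]}}

```text
t: 9.7
tool_pos: [503.3, 382.3, 39.0]
orientation: [[0.98, -0.199, 0.0], [-0.199, -0.98, 0.0], [0.0, -0.0, -1.0]]
ft_force: [0.4, -0.2, -1.4]
width: 6.9
```

```bash
python3 go.py 502 380.3 29 -11.3;  python3 - <<'E'
from h import *
for n in("top","scene"):
    im=manip.get_image(n); cv2.imwrite(f"pics/{n}6.png",im[:,:,::-1])
crop("pics/scene6.png",230,80,350,170,6,"pics/s6.png")
E
```

```text
t 9.7 p [503.3 382.3  39. ] F [ 0.4 -0.2 -1.4] w 6.9
[502.0, 380.3, 29.0, -11.3] [-0.09  0.22  1.  ] [-0.   -0.   -0.04]
```

View pics/s6.png

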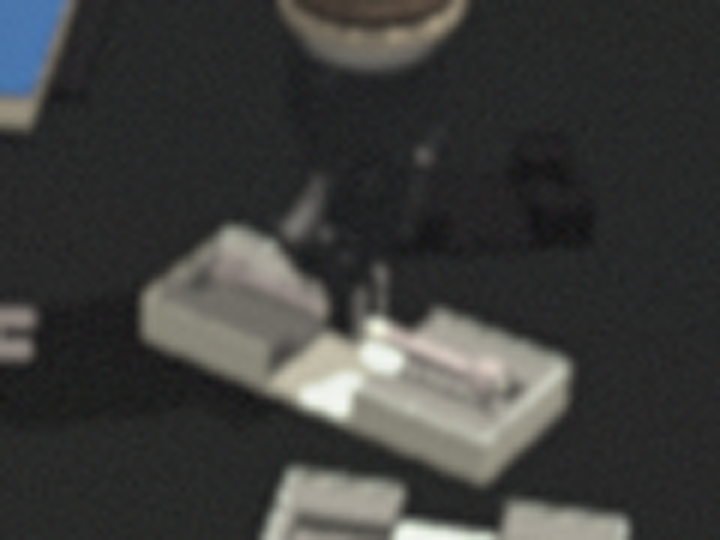

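Call:
{"api": "servo_tool", "payload": {"moves": [{"xyz": [-0.1,0.15,0.2],"dr": [0,0,0],"jaw": -1},{"xyz": [-0.1,0.15,0.4],"dr": [0,0,0],"jaw": -1},{"xyz": [-0.1,0.15,0.6],"dr": [0,0,0],"jaw": -1},{"xyz": [-0.1,0.15,0.75],"dr": [0,0,0],"jaw": -1},{"xyz": [-0.1,0.15,0.85],"dr": [0,0,0],"jaw": -1},{"xyz": [-0.1,0.15,0.9],"dr": [0,0,0],"jaw": -1},{"xyz": [-0.1,0.15,0.9],"dr": [0,0,0],"jaw": -1}]}}

```text
t: 10.5
tool_pos: [501.8, 380.9, 29.7]
orientation: [[0.98, -0.199, -0.0], [-0.199, -0.98, -0.0], [-0.0, 0.0, -1.0]]
ft_force: [-0.9, -0.1, -1.8]
width: 7.4
```

Position is good (within 1 mm) and the column is still fully carried. I'll creep down until it touches.

Call:
{"api": "servo_tool", "payload": {"moves": [{"xyz": [0,0,0.05],"dr": [0,0,0],"jaw": -1},{"xyz": [0,0,0.1],"dr": [0,0,0],"jaw": -1},{"xyz": [0,0,0.1],"dr": [0,0,0],"jaw": -1},{"xyz": [0,0,0.1],"dr": [0,0,0],"jaw": -1}]}}

```text
t: 10.9
tool_pos: [501.9, 381.1, 29.0]
orientation: [[0.98, -0.199, 0.0], [-0.199, -0.98, 0.0], [0.0, -0.0, -1.0]]
ft_force: [-1.7, -1.0, 1.3]
width: 7.1
```

Call:
{"api": "servo_tool", "payload": {"moves": [{"xyz": [0,0,0],"dr": [0,0,0],"jaw": -0.75},{"xyz": [0,0,0],"dr": [0,0,0],"jaw": -0.6},{"xyz": [0,0,0],"dr": [0,0,0],"jaw": -0.4},{"xyz": [0,0,0],"dr": [0,0,0],"jaw": -0.2},{"xyz": [0,0,0],"dr": [0,0,0],"jaw": -0.2}]}}

```text
t: 11.4
tool_pos: [501.9, 381.0, 28.8]
orientation: [[0.98, -0.199, 0.0], [-0.199, -0.98, 0.0], [0.0, -0.0, -1.0]]
ft_force: [0.3, 0.2, -0.5]
width: 34.5
```

Call:
{"api": "servo_tool", "payload": {"moves": [{"xyz": [0,0,-0.5],"dr": [0,0,0],"jaw": -0.2},{"xyz": [0,0,-2],"dr": [0,0,0],"jaw": -0.2},{"xyz": [0,0,-4],"dr": [0,0,0],"jaw": -0.1},{"xyz": [0,0,-6],"dr": [0,0,0],"jaw": 0.1},{"xyz": [0,0,-8],"dr": [0,0,0],"jaw": 0.2},{"xyz": [0,0,-9.5],"dr": [0,0,0],"jaw": 0.2},{"xyz": [0,0,-10],"dr": [0,0,0],"jaw": 0.2}]}}

```text
t: 12.1
tool_pos: [502.7, 381.7, 131.4]
orientation: [[0.98, -0.2, 0.003], [-0.2, -0.98, 0.002], [0.002, -0.003, -1.0]]
ft_force: [-0.5, 0.7, 0.2]
width: 51.4
```

```bash
python3 go.py 645.7 -75.3 130 9;  python3 - <<'E'
from h import *
for n in("top","scene"):
    im=manip.get_image(n); cv2.imwrite(f"pics/{n}7.png",im[:,:,::-1])
crop("pics/scene7.png",230,80,350,170,6,"pics/s7.png")
E
```

```text
t 12.1 p [502.7 381.7 131.4] F [-0.5  0.7  0.2] w 51.4
[645.7, -75.3, 130.0, 9.0] [23.13 41.93  0.08] [-0.03 -0.03 -4.1 ]
```

View pics/s7.png

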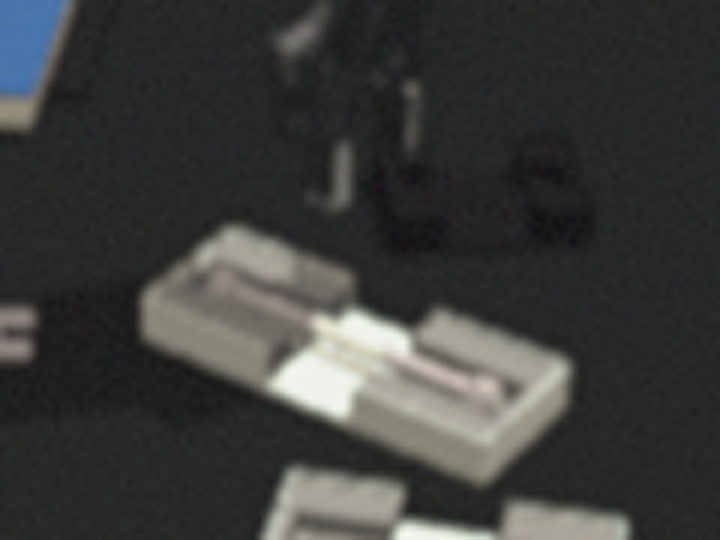

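The long column lies flat in its channel (nuts at crop 220,285 and 485,385). Next is the mid column.

Call:
{"api": "servo_tool", "payload": {"moves": [{"xyz": [0.6,1,0],"dr": [0,0,0],"jaw": 0.2},{"xyz": [1.9,3.5,0],"dr": [0,0,-0.3],"jaw": 0.2},{"xyz": [4.1,7.5,0],"dr": [0,0,-0.7],"jaw": 0.2},{"xyz": [6.4,11.6,0],"dr": [0,0,-1.2],"jaw": 0.2},{"xyz": [8.7,15.8,0],"dr": [0,0,-1.7],"jaw": 0.2},{"xyz": [11,20,0],"dr": [0,0,-2.2],"jaw": 0.2},{"xyz": [13.3,24.1,0],"dr": [0,0,-2.7],"jaw": 0.2},{"xyz": [15.6,28.3,0],"dr": [0,0,-3.2],"jaw": 0.2},{"xyz": [17.9,32.5,0],"dr": [0,0,-3.6],"jaw": 0.2},{"xyz": [20.2,36.6,0],"dr": [0,0,-3.9],"jaw": 0.2},{"xyz": [22.3,40.4,0],"dr": [0,0,-4.1],"jaw": 0.2},{"xyz": [23.1,41.9,0],"dr": [0,0,-4.1],"jaw": 0.2}]}}

```text
t: 13.4
tool_pos: [644.1, -83.4, 127.3]
orientation: [[0.989, 0.15, -0.002], [0.15, -0.989, -0.003], [-0.002, 0.003, -1.0]]
ft_force: [0.6, -0.5, 0.4]
width: 51.6
```

Call:
{"api": "servo_tool", "payload": {"moves": [{"xyz": [0,0,1],"dr": [0,0,0],"jaw": 0.2},{"xyz": [0,0,3],"dr": [0,0,0],"jaw": 0.2},{"xyz": [0,0,5],"dr": [0,0,0],"jaw": 0.2},{"xyz": [0,0,6.5],"dr": [0,0,0],"jaw": 0.2},{"xyz": [0,0,7],"dr": [0,0,0],"jaw": 0.2},{"xyz": [0,0,7],"dr": [0,0,0],"jaw": 0.2},{"xyz": [0,0,7],"dr": [0,0,0],"jaw": 0.2}]}}

```text
t: 14.1
tool_pos: [645.0, -75.3, 59.3]
orientation: [[0.988, 0.157, 0.001], [0.157, -0.988, 0.0], [0.001, 0.0, -1.0]]
ft_force: [0.1, -0.2, -0.0]
width: 51.0
```

```bash
python3 go.py 645.7 -75.3 18.5 9;  python3 - <<'E'
from h import *
for n in("top","scene"):
    im=manip.get_image(n); cv2.imwrite(f"pics/{n}8.png",im[:,:,::-1])
crop("pics/scene8.png",200,180,330,300,6,"pics/s8.png")
E
```

```text
t 14.1 p [645.  -75.3  59.3] F [ 0.1 -0.2 -0. ] w 51.0
[645.7, -75.3, 18.5, 9.0] [0.07 0.01 4.08] [ 0.   -0.01  0.  ]
```

View pics/s8.png

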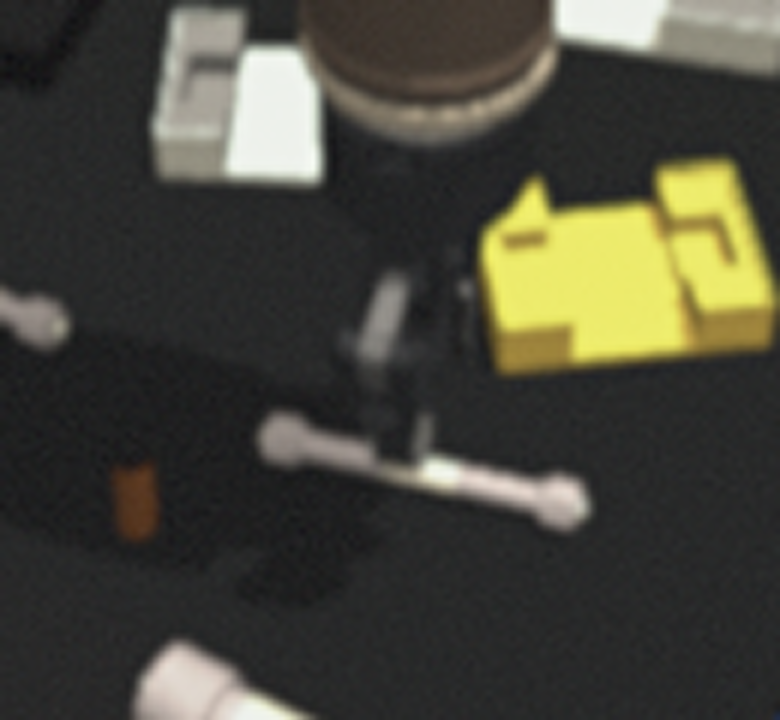

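The gripper straddles the mid column (crop 400,440), clear of the yellow box.

Call:
{"api": "servo_tool", "payload": {"moves": [{"xyz": [0.1,0,1],"dr": [0,0,0],"jaw": 0},{"xyz": [0.1,0,2.5],"dr": [0,0,0],"jaw": 0},{"xyz": [0.1,0,3.5],"dr": [0,0,0],"jaw": 0},{"xyz": [0.1,0,4.05],"dr": [0,0,0],"jaw": 0},{"xyz": [0.1,0,4.05],"dr": [0,0,0],"jaw": -0.3},{"xyz": [0.1,0,4.05],"dr": [0,0,0],"jaw": -0.5},{"xyz": [0.1,0,4.05],"dr": [0,0,0],"jaw": -0.7},{"xyz": [0.1,0,4.05],"dr": [0,0,0],"jaw": -1},{"xyz": [0.1,0,4.05],"dr": [0,0,0],"jaw": -1},{"xyz": [0.1,0,4.05],"dr": [0,0,0],"jaw": -1},{"xyz": [0.1,0,4.05],"dr": [0,0,0],"jaw": -1}]}}

```text
t: 15.3
tool_pos: [646.0, -75.5, 18.8]
orientation: [[0.988, 0.156, 0.001], [0.156, -0.988, -0.0], [0.001, 0.0, -1.0]]
ft_force: [-1.5, -0.9, 6.3]
width: 7.6
```

Call:
{"api": "servo_tool", "payload": {"moves": [{"xyz": [0,0,-0.2],"dr": [0,0,0],"jaw": -1},{"xyz": [0,0,-0.6],"dr": [0,0,0],"jaw": -1},{"xyz": [0,0,-1.5],"dr": [0,0,0],"jaw": -1},{"xyz": [0,0,-3],"dr": [0,0,0],"jaw": -1},{"xyz": [0,0,-5],"dr": [0,0,0],"jaw": -1},{"xyz": [0,0,-7],"dr": [0,0,0],"jaw": -1},{"xyz": [0,0,-8.5],"dr": [0,0,0],"jaw": -1},{"xyz": [0,0,-9.5],"dr": [0,0,0],"jaw": -1},{"xyz": [0,0,-10],"dr": [0,0,0],"jaw": -1},{"xyz": [0,0,-10],"dr": [0,0,0],"jaw": -1}]}}

```text
t: 16.3
tool_pos: [645.8, -75.6, 118.9]
orientation: [[0.988, 0.156, 0.001], [0.156, -0.988, -0.0], [0.001, 0.0, -1.0]]
ft_force: [0.2, -0.4, -2.2]
width: 7.4
```

```bash
python3 go.py 608.6 234.5 118 11.4;  python3 - <<'E'
from h import *
for n in("scene",):
    im=manip.get_image(n); cv2.imwrite(f"pics/{n}9.png",im[:,:,::-1])
crop("pics/scene9.png",200,150,330,270,5,"pics/s9.png")
E
```

```text
t 16.3 p [645.8 -75.6 118.9] F [ 0.2 -0.4 -2.2] w 7.4
[608.6, 234.5, 118.0, 11.4] [  1.17 -31.21   0.08] [ 0.   -0.01 -0.48]
```

View pics/s9.png

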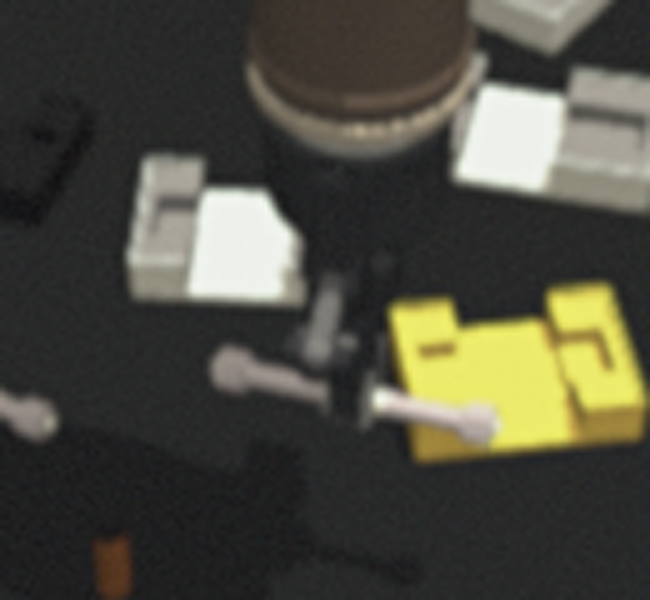

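The mid column is lifted and level. I'll carry it over.

Call:
{"api": "servo_tool", "payload": {"moves": [{"xyz": [0,-1,0],"dr": [0,0,0],"jaw": -1},{"xyz": [0.1,-3,0],"dr": [0,0,-0.1],"jaw": -1},{"xyz": [0.2,-6,0],"dr": [0,0,-0.1],"jaw": -1},{"xyz": [0.4,-9.5,0],"dr": [0,0,-0.2],"jaw": -1},{"xyz": [0.5,-13,0],"dr": [0,0,-0.2],"jaw": -1},{"xyz": [0.6,-16.5,0],"dr": [0,0,-0.3],"jaw": -1},{"xyz": [0.8,-20,0],"dr": [0,0,-0.3],"jaw": -1},{"xyz": [0.9,-23.5,0],"dr": [0,0,-0.4],"jaw": -1},{"xyz": [1,-26.5,0],"dr": [0,0,-0.4],"jaw": -1},{"xyz": [1.1,-29,0],"dr": [0,0,-0.5],"jaw": -1},{"xyz": [1.2,-30.6,0],"dr": [0,0,-0.5],"jaw": -1},{"xyz": [1.2,-31.2,0],"dr": [0,0,-0.5],"jaw": -1}]}}

```text
t: 17.55
tool_pos: [607.3, 238.0, 117.9]
orientation: [[0.979, 0.203, -0.001], [0.203, -0.979, 0.001], [-0.001, -0.001, -1.0]]
ft_force: [-0.1, 0.3, -1.2]
width: 7.1
```

Call:
{"api": "servo_tool", "payload": {"moves": [{"xyz": [0,0,1],"dr": [0,0,0],"jaw": -1},{"xyz": [0,0,3],"dr": [0,0,0],"jaw": -1},{"xyz": [0,0,5],"dr": [0,0,0],"jaw": -1},{"xyz": [0,0,6.3],"dr": [0,0,0],"jaw": -1},{"xyz": [0,0,7],"dr": [0,0,0],"jaw": -1},{"xyz": [0,0,7],"dr": [0,0,0],"jaw": -1},{"xyz": [0,0,7],"dr": [0,0,0],"jaw": -1}]}}

```text
t: 18.25
tool_pos: [609.2, 234.3, 48.8]
orientation: [[0.98, 0.199, 0.001], [0.199, -0.98, 0.0], [0.001, -0.0, -1.0]]
ft_force: [-0.1, 1.0, -1.2]
width: 7.1
```

```bash
python3 go.py 608.6 234.5 29 11.4;  python3 - <<'E'
from h import *
for n in("scene",):
    im=manip.get_image(n); cv2.imwrite(f"pics/{n}10.png",im[:,:,::-1])
crop("pics/scene10.png",240,110,360,210,6,"pics/s10.png")
E
```

```text
t 18.25 p [609.2 234.3  48.8] F [-0.1  1.  -1.2] w 7.1
[608.6, 234.5, 29.0, 11.4] [-0.05 -0.03  1.98] [-0.   -0.01  0.01]
```

View pics/s10.png

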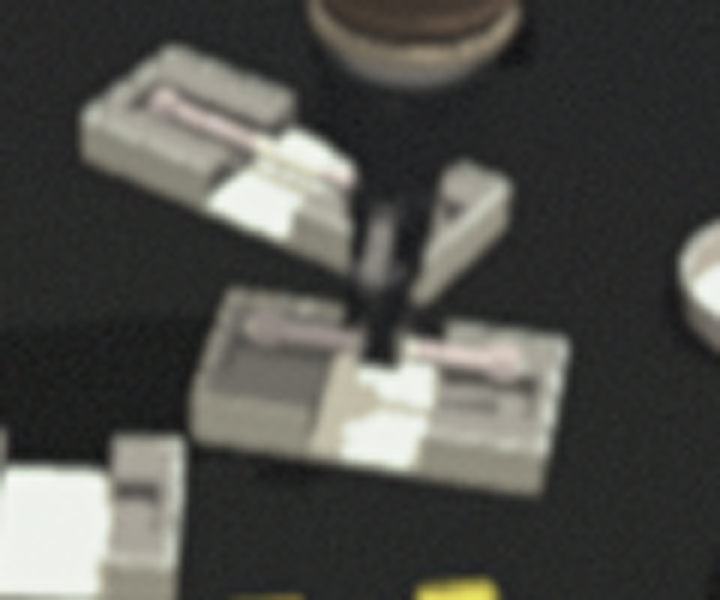

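The mid column is aligned over its channel and clear of the long box. Lowering.

Call:
{"api": "servo_tool", "payload": {"moves": [{"xyz": [-0.05,0,0.4],"dr": [0,0,0],"jaw": -1},{"xyz": [-0.05,0,0.9],"dr": [0,0,0],"jaw": -1},{"xyz": [-0.05,0,1.3],"dr": [0,0,0],"jaw": -1},{"xyz": [-0.05,0,1.6],"dr": [0,0,0],"jaw": -1},{"xyz": [-0.05,0,1.75],"dr": [0,0,0],"jaw": -1},{"xyz": [-0.05,0,1.85],"dr": [0,0,0],"jaw": -1},{"xyz": [-0.05,0,1.9],"dr": [0,0,0],"jaw": -1},{"xyz": [-0.05,0,1.95],"dr": [0,0,0],"jaw": -1},{"xyz": [-0.05,0,1.95],"dr": [0,0,0],"jaw": -1}]}}

```text
t: 19.2
tool_pos: [608.3, 234.4, 28.9]
orientation: [[0.98, 0.199, 0.0], [0.199, -0.98, 0.0], [0.0, -0.0, -1.0]]
ft_force: [0.3, -0.7, -2.3]
width: 7.1
```

Call:
{"api": "servo_tool", "payload": {"moves": [{"xyz": [0,0,0.05],"dr": [0,0,0],"jaw": -1},{"xyz": [0,0,0.05],"dr": [0,0,0],"jaw": -1},{"xyz": [0,0,0.05],"dr": [0,0,0],"jaw": -1}]}}

```text
t: 19.5
tool_pos: [608.3, 234.5, 28.8]
orientation: [[0.98, 0.199, 0.0], [0.199, -0.98, 0.0], [0.0, -0.0, -1.0]]
ft_force: [-2.5, 0.1, 5.8]
width: 7.8
```

Call:
{"api": "servo_tool", "payload": {"moves": [{"xyz": [0,0,0],"dr": [0,0,0],"jaw": -0.75},{"xyz": [0,0,0],"dr": [0,0,0],"jaw": -0.6},{"xyz": [0,0,0],"dr": [0,0,0],"jaw": -0.4},{"xyz": [0,0,0],"dr": [0,0,0],"jaw": -0.2},{"xyz": [0,0,0],"dr": [0,0,0],"jaw": -0.2}]}}

```text
t: 20.0
tool_pos: [608.2, 234.4, 28.2]
orientation: [[0.98, 0.199, -0.0], [0.199, -0.98, -0.0], [-0.0, 0.0, -1.0]]
ft_force: [0.5, 0.2, -0.4]
width: 34.3
```

Call:
{"api": "servo_tool", "payload": {"moves": [{"xyz": [0,0,-0.5],"dr": [0,0,0],"jaw": -0.2},{"xyz": [0,0,-2],"dr": [0,0,0],"jaw": -0.2},{"xyz": [0,0,-4],"dr": [0,0,0],"jaw": -0.1},{"xyz": [0,0,-6],"dr": [0,0,0],"jaw": 0.1},{"xyz": [0,0,-8],"dr": [0,0,0],"jaw": 0.2},{"xyz": [0,0,-9.5],"dr": [0,0,0],"jaw": 0.2},{"xyz": [0,0,-10],"dr": [0,0,0],"jaw": 0.2}]}}

```text
t: 20.7
tool_pos: [609.2, 234.9, 131.0]
orientation: [[0.98, 0.199, 0.003], [0.199, -0.98, 0.001], [0.003, -0.001, -1.0]]
ft_force: [-0.3, 0.7, 0.0]
width: 51.5
```

```bash
python3 go.py 441.3 -71.5 130 -2;  python3 - <<'E'
from h import *
for n in("top","scene"):
    im=manip.get_image(n); cv2.imwrite(f"pics/{n}11.png",im[:,:,::-1])
crop("pics/scene11.png",230,110,350,210,6,"pics/s11.png")
for n in C: m,a,L=col(n,f"pics/{n}0.png",(441,-72),8); print(n,m.round(1),round(a,1))
E
```

```text
t 20.7 p [609.2 234.9 131. ] F [-0.3  0.7  0. ] w 51.5
[441.3, -71.5, 130.0, -2.0] [-22.56  26.68   0.  ] [-0.01 -0.04  2.7 ]Traceback (most recent call last):
  File "<stdin>", line 5, in <module>
NameError: name 'col' is not defined
```

View pics/s11.png

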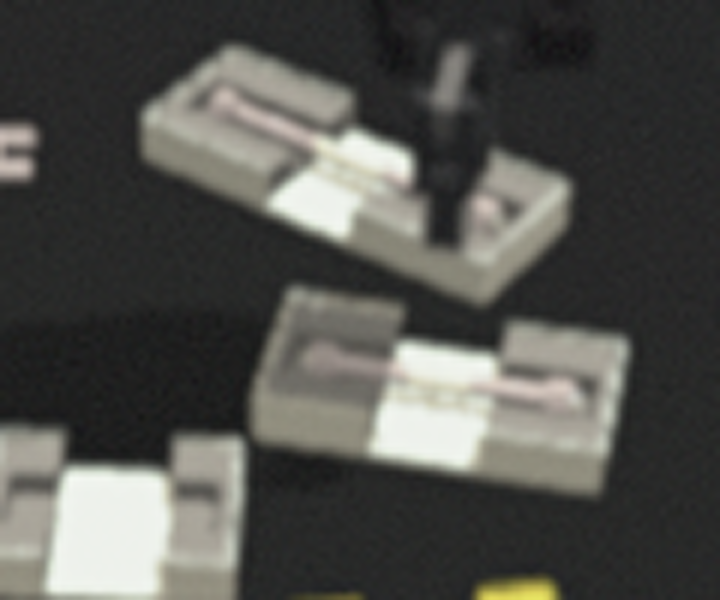

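The mid column lies flat in its channel (nuts at crop 320,357 and 560,390). Next is the short one.

Call:
{"api": "servo_tool", "payload": {"moves": [{"xyz": [-0.6,0.7,0],"dr": [0,0,0],"jaw": 0.2},{"xyz": [-2,2.4,0],"dr": [0,0,0.2],"jaw": 0.2},{"xyz": [-4.4,5.2,0],"dr": [0,0,0.6],"jaw": 0.2},{"xyz": [-7,8.3,0],"dr": [0,0,0.9],"jaw": 0.2},{"xyz": [-9.6,11.4,0],"dr": [0,0,1.2],"jaw": 0.2},{"xyz": [-12.2,14.5,0],"dr": [0,0,1.5],"jaw": 0.2},{"xyz": [-14.8,17.6,0],"dr": [0,0,1.8],"jaw": 0.2},{"xyz": [-17.4,20.6,0],"dr": [0,0,2.1],"jaw": 0.2},{"xyz": [-19.6,23.2,0],"dr": [0,0,2.4],"jaw": 0.2},{"xyz": [-21.4,25.3,0],"dr": [0,0,2.6],"jaw": 0.2},{"xyz": [-22.3,26.4,0],"dr": [0,0,2.7],"jaw": 0.2},{"xyz": [-22.6,26.7,0],"dr": [0,0,2.7],"jaw": 0.2}]}}

```text
t: 22.0
tool_pos: [438.7, -73.6, 127.8]
orientation: [[0.999, -0.037, -0.001], [-0.037, -0.999, -0.0], [-0.001, 0.0, -1.0]]
ft_force: [-0.2, 0.3, -0.9]
width: 51.5
```

Call:
{"api": "servo_tool", "payload": {"moves": [{"xyz": [0,0,1],"dr": [0,0,0],"jaw": 0.2},{"xyz": [0,0,3],"dr": [0,0,0],"jaw": 0.2},{"xyz": [0,0,5],"dr": [0,0,0],"jaw": 0.2},{"xyz": [0,0,6.5],"dr": [0,0,0],"jaw": 0.2},{"xyz": [0,0,7],"dr": [0,0,0],"jaw": 0.2},{"xyz": [0,0,7],"dr": [0,0,0],"jaw": 0.2},{"xyz": [0,0,7],"dr": [0,0,0],"jaw": 0.2}]}}

```text
t: 22.7
tool_pos: [440.4, -71.6, 58.4]
orientation: [[0.999, -0.034, 0.0], [-0.034, -0.999, 0.0], [0.0, -0.0, -1.0]]
ft_force: [-0.7, 0.5, 0.2]
width: 51.4
```

```bash
python3 go.py 441.3 -71.5 18.5 -2;  python3 - <<'E'
from h import *
for n in("top","scene"):
    im=manip.get_image(n); cv2.imwrite(f"pics/{n}12.png",im[:,:,::-1])
crop("pics/scene12.png",140,170,260,270,6,"pics/s12.png")
E
```

```text
t 22.7 p [440.4 -71.6  58.4] F [-0.7  0.5  0.2] w 51.4
[441.3, -71.5, 18.5, -2.0] [ 0.08 -0.01  3.99] [-0.   -0.    0.01]
```

View pics/s12.png

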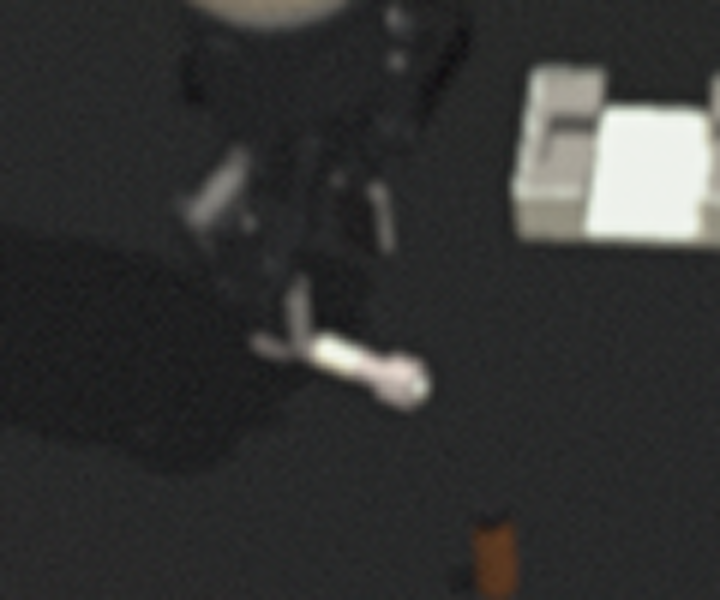

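Call:
{"api": "servo_tool", "payload": {"moves": [{"xyz": [0.1,0,1],"dr": [0,0,0],"jaw": 0},{"xyz": [0.1,0,2.5],"dr": [0,0,0],"jaw": 0},{"xyz": [0.1,0,3.5],"dr": [0,0,0],"jaw": 0},{"xyz": [0.1,0,3.95],"dr": [0,0,0],"jaw": 0},{"xyz": [0.1,0,3.95],"dr": [0,0,0],"jaw": -0.3},{"xyz": [0.1,0,3.95],"dr": [0,0,0],"jaw": -0.5},{"xyz": [0.1,0,3.95],"dr": [0,0,0],"jaw": -0.7},{"xyz": [0.1,0,3.95],"dr": [0,0,0],"jaw": -1},{"xyz": [0.1,0,3.95],"dr": [0,0,0],"jaw": -1},{"xyz": [0.1,0,3.95],"dr": [0,0,0],"jaw": -1},{"xyz": [0.1,0,3.95],"dr": [0,0,0],"jaw": -1}]}}

```text
t: 23.9
tool_pos: [441.3, -72.3, 19.3]
orientation: [[0.999, -0.035, 0.001], [-0.035, -0.999, -0.0], [0.001, 0.0, -1.0]]
ft_force: [-0.6, 0.4, 7.1]
width: 7.3
```

Call:
{"api": "servo_tool", "payload": {"moves": [{"xyz": [0,0,-0.2],"dr": [0,0,0],"jaw": -1},{"xyz": [0,0,-0.6],"dr": [0,0,0],"jaw": -1},{"xyz": [0,0,-1.5],"dr": [0,0,0],"jaw": -1},{"xyz": [0,0,-3],"dr": [0,0,0],"jaw": -1},{"xyz": [0,0,-5],"dr": [0,0,0],"jaw": -1},{"xyz": [0,0,-6.5],"dr": [0,0,0],"jaw": -1},{"xyz": [0,0,-7],"dr": [0,0,0],"jaw": -1},{"xyz": [0,0,-7],"dr": [0,0,0],"jaw": -1}]}}

```text
t: 24.7
tool_pos: [441.4, -72.4, 89.6]
orientation: [[0.999, -0.035, 0.002], [-0.035, -0.999, -0.0], [0.002, 0.0, -1.0]]
ft_force: [0.5, 0.0, -1.2]
width: 7.4
```

```bash
python3 go.py 507.5 89.5 88 22;  python3 - <<'E'
from h import *
for n in("top","scene"):
    im=manip.get_image(n); cv2.imwrite(f"pics/{n}13.png",im[:,:,::-1])
crop("pics/scene13.png",140,150,260,250,6,"pics/s13.png")
E
```

```text
t 24.7 p [441.4 -72.4  89.6] F [ 0.5  0.  -1.2] w 7.4
[507.5, 89.5, 88.0, 22.0] [  6.03 -16.41   0.17] [ 0.01 -0.02 -4.8 ]
```

View pics/s13.png

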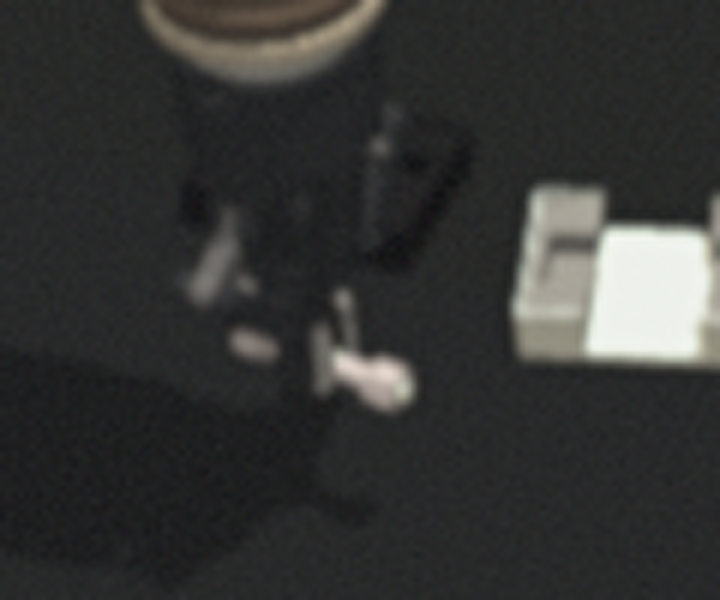

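The short column is held near its middle and level. I'll carry it to box_short.

Call:
{"api": "servo_tool", "payload": {"moves": [{"xyz": [0.2,-0.5,0],"dr": [0,0,-0.1],"jaw": -1},{"xyz": [0.7,-2,0],"dr": [0,0,-0.6],"jaw": -1},{"xyz": [1.5,-4,0],"dr": [0,0,-1.2],"jaw": -1},{"xyz": [2.3,-6.3,0],"dr": [0,0,-1.9],"jaw": -1},{"xyz": [3.2,-8.6,0],"dr": [0,0,-2.6],"jaw": -1},{"xyz": [4,-10.9,0],"dr": [0,0,-3.3],"jaw": -1},{"xyz": [4.8,-13.1,0],"dr": [0,0,-3.9],"jaw": -1},{"xyz": [5.5,-14.9,0],"dr": [0,0,-4.4],"jaw": -1},{"xyz": [5.9,-16,0],"dr": [0,0,-4.7],"jaw": -1},{"xyz": [6,-16.4,0],"dr": [0,0,-4.8],"jaw": -1},{"xyz": [6,-16.4,0],"dr": [0,0,-4.8],"jaw": -1}]}}

```text
t: 25.9
tool_pos: [506.4, 89.6, 88.6]
orientation: [[0.927, 0.375, -0.001], [0.375, -0.927, -0.0], [-0.001, 0.0, -1.0]]
ft_force: [-0.4, -0.2, -0.9]
width: 7.4
```

Call:
{"api": "servo_tool", "payload": {"moves": [{"xyz": [0,0,0.6],"dr": [0,0,0],"jaw": -1},{"xyz": [0,0,1.8],"dr": [0,0,0],"jaw": -1},{"xyz": [0,0,3],"dr": [0,0,0],"jaw": -1},{"xyz": [0,0,3.7],"dr": [0,0,0],"jaw": -1},{"xyz": [0,0,4],"dr": [0,0,0],"jaw": -1},{"xyz": [0,0,4],"dr": [0,0,0],"jaw": -1},{"xyz": [0,0,4],"dr": [0,0,0],"jaw": -1}]}}

```text
t: 26.6
tool_pos: [506.8, 89.6, 48.9]
orientation: [[0.927, 0.375, 0.0], [0.375, -0.927, 0.0], [0.0, 0.0, -1.0]]
ft_force: [-0.9, 0.1, -1.5]
width: 7.2
```

```bash
python3 go.py 507.5 89.5 29 22;  python3 - <<'E'
from h import *
for n in("top","scene"):
    im=manip.get_image(n); cv2.imwrite(f"pics/{n}14.png",im[:,:,::-1])
crop("pics/scene14.png",190,140,310,240,6,"pics/s14.png")
E
```

```text
t 26.6 p [506.8  89.6  48.9] F [-0.9  0.1 -1.5] w 7.2
[507.5, 89.5, 29.0, 22.0] [0.06 0.03 1.99] [ 0. -0.  0.]
```

View pics/s14.png

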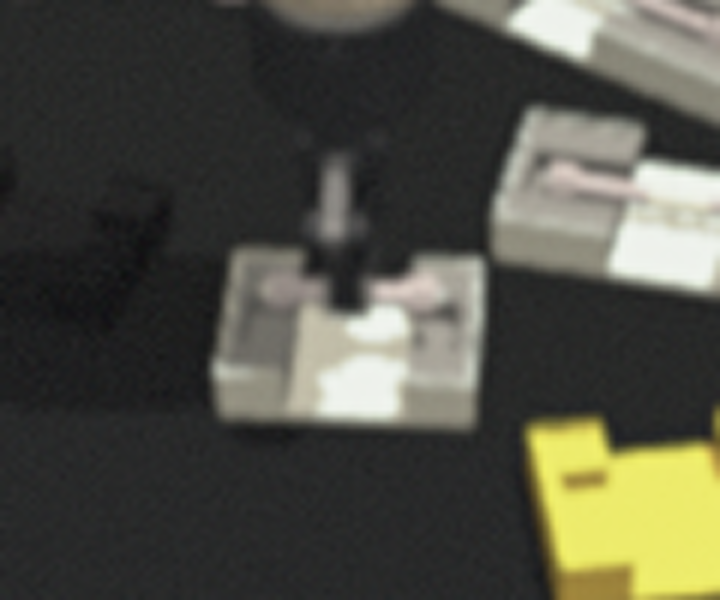

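Call:
{"api": "servo_tool", "payload": {"moves": [{"xyz": [0.05,0,0.4],"dr": [0,0,0],"jaw": -1},{"xyz": [0.05,0,0.9],"dr": [0,0,0],"jaw": -1},{"xyz": [0.05,0,1.3],"dr": [0,0,0],"jaw": -1},{"xyz": [0.05,0,1.6],"dr": [0,0,0],"jaw": -1},{"xyz": [0.05,0,1.75],"dr": [0,0,0],"jaw": -1},{"xyz": [0.05,0,1.85],"dr": [0,0,0],"jaw": -1},{"xyz": [0.05,0,1.9],"dr": [0,0,0],"jaw": -1},{"xyz": [0.05,0,1.9],"dr": [0,0,0],"jaw": -1}]}}

```text
t: 27.5
tool_pos: [507.1, 89.7, 29.8]
orientation: [[0.927, 0.375, 0.0], [0.375, -0.927, -0.0], [0.0, 0.0, -1.0]]
ft_force: [-0.2, 0.6, -1.8]
width: 7.0
```

Call:
{"api": "servo_tool", "payload": {"moves": [{"xyz": [0,0,0.05],"dr": [0,0,0],"jaw": -1},{"xyz": [0,0,0.05],"dr": [0,0,0],"jaw": -1},{"xyz": [0,0,0.05],"dr": [0,0,0],"jaw": -1}]}}

```text
t: 27.8
tool_pos: [507.2, 89.7, 29.4]
orientation: [[0.927, 0.375, 0.0], [0.375, -0.927, 0.0], [0.0, 0.0, -1.0]]
ft_force: [0.1, 0.8, 0.4]
width: 7.0
```

Call:
{"api": "servo_tool", "payload": {"moves": [{"xyz": [0,0,0.05],"dr": [0,0,0],"jaw": -1},{"xyz": [0,0,0.05],"dr": [0,0,0],"jaw": -1},{"xyz": [0,0,0.05],"dr": [0,0,0],"jaw": -1}]}}

```text
t: 28.1
tool_pos: [507.2, 89.7, 29.4]
orientation: [[0.927, 0.375, 0.001], [0.375, -0.927, -0.0], [0.0, 0.0, -1.0]]
ft_force: [-2.4, -1.2, 9.2]
width: 7.4
```

The column is resting on the floor (+9 N). I'll release it and retreat.

Call:
{"api": "servo_tool", "payload": {"moves": [{"xyz": [0,0,-0.03],"dr": [0,0,0],"jaw": -0.8},{"xyz": [0,0,-0.03],"dr": [0,0,0],"jaw": -0.6},{"xyz": [0,0,-0.03],"dr": [0,0,0],"jaw": -0.4},{"xyz": [0,0,-0.03],"dr": [0,0,0],"jaw": -0.2},{"xyz": [0,0,-0.03],"dr": [0,0,0],"jaw": -0.2}]}}

```text
t: 28.6
tool_pos: [507.1, 89.7, 29.0]
orientation: [[0.927, 0.375, -0.0], [0.375, -0.927, -0.0], [-0.0, -0.0, -1.0]]
ft_force: [-0.6, -0.4, 0.6]
width: 34.2
```

Call:
{"api": "servo_tool", "payload": {"moves": [{"xyz": [0,0,-0.5],"dr": [0,0,0],"jaw": -0.2},{"xyz": [0,0,-2],"dr": [0,0,0],"jaw": -0.2},{"xyz": [0,0,-4],"dr": [0,0,0],"jaw": -0.1},{"xyz": [0,0,-7],"dr": [0,0,0],"jaw": 0.1},{"xyz": [0,0,-10],"dr": [0,0,0],"jaw": 0.2},{"xyz": [0,0,-13],"dr": [0,0,0],"jaw": 0.2},{"xyz": [0,0,-15],"dr": [0,0,0],"jaw": 0.2},{"xyz": [0,0,-15],"dr": [0,0,0],"jaw": 0.2}]}}

```text
t: 29.4
tool_pos: [508.7, 90.2, 182.3]
orientation: [[0.927, 0.374, 0.005], [0.374, -0.927, 0.001], [0.005, 0.001, -1.0]]
ft_force: [0.4, 0.3, -0.2]
width: 51.2
```

Call:
{"api": "servo_tool", "payload": {"moves": [{"xyz": [0,2,0],"dr": [0,0,0],"jaw": 0.2},{"xyz": [0,5,0],"dr": [0,0,0],"jaw": 0.2},{"xyz": [0,8,0],"dr": [0,0,0],"jaw": 0.2},{"xyz": [0,12,0],"dr": [0,0,0],"jaw": 0.2},{"xyz": [0,16,0],"dr": [0,0,0],"jaw": 0.2},{"xyz": [0,20,0],"dr": [0,0,0],"jaw": 0.2},{"xyz": [0,24,0],"dr": [0,0,0],"jaw": 0.2},{"xyz": [0,28,0],"dr": [0,0,0],"jaw": 0.2},{"xyz": [0,31,0],"dr": [0,0,0],"jaw": 0.2},{"xyz": [0,32,0],"dr": [0,0,0],"jaw": 0.2},{"xyz": [0,32,0],"dr": [0,0,0],"jaw": 0.2}]}}

```text
t: 30.5
tool_pos: [626.5, -208.6, 177.9]
orientation: [[0.928, 0.372, -0.001], [0.372, -0.928, -0.0], [-0.001, -0.0, -1.0]]
ft_force: [-0.6, 0.8, -0.3]
width: 51.3
```

Run:
```python
from meas import *
s=manip.get_state();print(s["t"],s["tool_pos"])
for n in("top","scene"):
    im=manip.get_image(n); cv2.imwrite(f"pics/{n}15.png",im[:,:,::-1])
crop("pics/scene15.png",200,95,350,215,5,"pics/s15.png")
crop("pics/top15.png",140,120,300,240,4.8,"pics/t15.png")
```

```text
30.5 [ 626.48063254 -208.64305761  177.93620354]
```

View pics/s15.png

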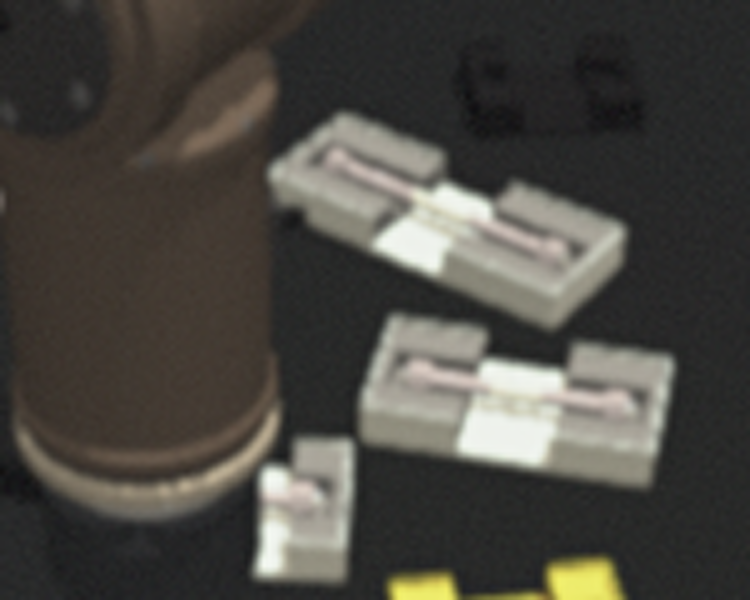

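View pics/t15.png

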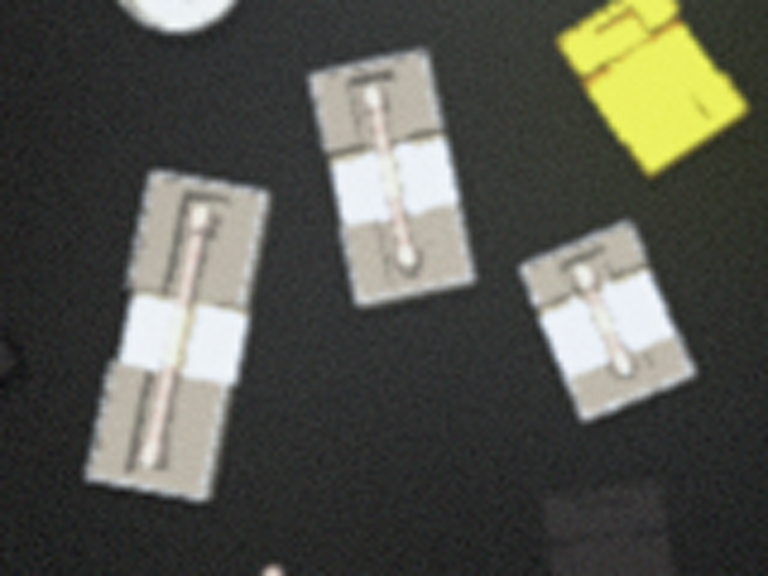

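View pics/scene15.png

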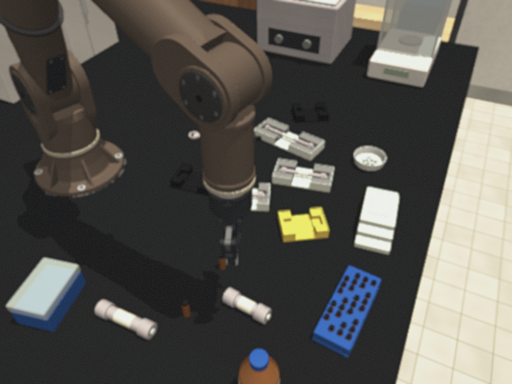

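Call:
{"api": "servo_tool", "payload": {"moves": [{"xyz": [0,0,0],"dr": [0,0,0],"jaw": 0.2},{"xyz": [0,0,0],"dr": [0,0,0],"jaw": 0.2},{"xyz": [0,0,0],"dr": [0,0,0],"jaw": 0.2}]}}

```text
t: 30.9
tool_pos: [626.9, -206.0, 179.4]
orientation: [[0.927, 0.376, 0.0], [0.376, -0.927, 0.0], [0.0, -0.0, -1.0]]
ft_force: [-0.3, 0.2, 0.4]
width: 51.1
```

Run:
```python
from meas import *
for w in((655,-216),(443,-352)):
    for f in("0","15"):
        m,a,L=col("scene",f"pics/scene{f}.png",w,17); print("prep",f,m.round(1),round(a,1),round(L))
for f in("0","15"):
    im=cv2.imread(f"pics/scene{f}.png").astype(int); r=(im[:,:,2]-im[:,:,0]>30).astype(np.uint8)
    k,l,st,ce=cv2.connectedComponentsWithStats(r)
    print([(ce[i].round(1).tolist(),int(st[i,4])) for i in range(1,k) if st[i,4]>20 and 170<ce[i][0]<235 and 250<ce[i][1]<320])
s=manip.get_state();print(s["t"],s["ft_force"].round(1))
manip.job_done()
```

```text
prep 0 [ 654.5 -215.6] -6.9 117
prep 15 [ 654.3 -215.6] -6.8 118
prep 0 [ 442.3 -351.2] -0.1 152
prep 15 [ 442.3 -351.3] -0.1 152
[([222.3, 263.2], 67), ([185.9, 310.5], 75)]
[([222.1, 263.5], 61), ([185.9, 310.5], 76)]
30.9 [-0.3  0.2  0.4]
the job is handed in; nothing more can be done
```

All three slim columns are in the boxes made for their lengths, and I handed the job in at about 31 s of the 88 s allowed. I took them in the order long, mid, short, lowered each one until the wrist force showed it resting on the channel floor, and then opened the fingers.

- **Columns:** the last top view shows all three lying flat, centred and parallel in their channels. In the last scene view the arm hides part of box_short, so the short column's full length is confirmed there only by the top view.
- **Things left in place:** in the scene view both preparative columns measure within 0.3 mm of where they started, and both vials within about 0.3 pixel. I did not go near the black and yellow look-alike boxes.
- **At hand-in:** the gripper was open and clear of everything, with about 0.5 N of force reading.

Two readings did not match what was expected:

- **Jaw reading:** the gripper showed about 7 mm when holding the 10 mm tubes, on all three grips. I opened and regripped the long column 2 mm lower with little change. All three were carried level and did not slip.
- **Camera offset:** the two cameras disagreed by up to 3 mm, so I used the average of the two.

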